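# Kickstand down, frame held plumb

## Task

A bicycle frame stub leans on the rest post of its painting stand. While it still leans there, flip its kickstand down past the over-centre point until it snaps to its down stop, then raise the frame upright without letting it go over onto the kickstand side, and keep holding it upright with the gripper: the sprung hinge tips it back if you let go, so the job finishes while holding it. Leave the tools, tape, cans and other things lying about where they are.

Things in the scene. Friction and masses are not known exactly. Their poses are not given: they have to be found in the camera images.
- stand: fixed plywood board 220 x 420 x 12 mm, varying place and yaw; origin: centre of its underside, on the table. y runs along the bicycle (kickstand end +y, top tube end -y), x points to the kickstand side. The frame's hinge line runs along y at x = 0, 22 mm above the table. Wooden rest post 34 x 50 mm, top 140 mm above the table, at x -71, y -135 mm.
- frame (a joint): lean of the grey frame stub about the hinge line, rad: 0 = leaning 0.30 rad towards the stand's -x on its rest post, 0.30 = upright, 0.50 = end stop, 0.20 rad over to the kickstand side. Frame about 0.8 kg; a spring always tips it back to 0: raising and holding takes about 3 to 6 N sideways at the top tube. Nothing latches it.
- top_tube (a point): centre line of the top tube stub: round level bar, 26 mm diameter, along the stand's y; 193 mm from the hinge line (215 mm above the table when upright), at stand y -165 mm. Free bar: 50 mm to its -y end, 30 mm to the seat tube on the +y side, whose clamp rises to 250 mm above the table. Axes as the frame: y along the bar, z up in its leaning plane.
- hub (a point): centre of the hub between the rear dropouts, 108 mm from the hinge line, at stand y 40 mm; flanges 52 mm in diameter, axle along the frame's x, 120 mm long. Axes as the frame.
- kickstand (a joint): kickstand angle, rad: 0 = up (leg level along the stand's +y), grows as the leg swings down in a plane parallel to the leaning frame; 1.60 = down stop (leg points to the board). Over-centre spring: pushed back up below about 0.55, snaps down by itself beyond about 0.75. About 3 N down on the middle of the leg starts it.
- kick_pivot (a point): kickstand pivot, 62 mm out on the frame's +x side, at stand y 85 mm, 118 mm from the hinge line along the frame. The leg, a round aluminium bar 13 mm in diameter with a rubber foot 18 mm thick, begins here; nothing else is near it beyond the pivot. Axes turn with the leg: y along it to the foot, x square to the frame's plane.
- kick_tip (a point): end of the kickstand's foot, on the leg's centre line, 116 mm from the pivot.
- tape: bystander: paper tape roll, 84 mm across, 24 mm high, lying on the board of the stand; origin at the centre of its underside.
- wrench: bystander: steel wrench 140 mm long lying on the board of the stand.
- spray_can: bystander: spray can 64 mm across, 180 mm high, to the right of the stand; origin at the centre of its underside.
- paint_tin: bystander: paint tin 100 mm across, 110 mm high, to the left of the stand; origin at the centre of its underside.
- jar: bystander: jar 70 mm across, 90 mm high, right of the stand; origin at the centre of its underside.
- brush: bystander: paint brush lying on the table on the right.
- offcut: bystander: flat plywood offcut about 160 x 160 x 9 mm on the table on the left; origin on its underside.

How it is judged (in metres and radians):
On the way, in this order (a step that is already met when the one before it is completed fails the run):
1. the kickstand is at its down stop while the frame still leans on its rest (value of joint kickstand above 1.5 rad and value of joint frame below 0.08 rad), for 0.2 s.
2. the gripper holds the frame upright, kickstand still down (value of joint kickstand above 1.5 rad and value of joint frame between 0.23 and 0.37 rad and contact force between the fingers and frame above 1 N), for 0.3 s.
At the end, for the whole second after the job is handed in: The kickstand is at its down stop (over 1.5 rad), the frame is still and upright within 0.07 rad (4 degrees), and the fingers bear on it with more than 1 N (all of step 2 and velocity of joint frame between -0.05 and 0.05 rad/s); the arm keeps its last pose, push and grip.
It fails at once if the frame goes over onto the kickstand side (more than 0.16 rad past upright) (value of joint frame above 0.46 rad).
It fails at once if a bystander is moved by more than 30 mm (distance of any of tape, wrench, spray_can, paint_tin, jar, brush, offcut from where it was at the start of the episode above 0.03 m).
It also fails if it takes over 48 s, if anything falls off the work surface, if the arm or the gripper's body presses on something with over 40 N, if the wrist force passes 120 N, or if a joint passes its speed limit or range.

## Robot

A 7-joint arm with a two-finger parallel gripper is mounted at the origin on the work surface. World frame = base frame: x ahead of the robot, y to its left, z up, the work surface at z = 0. Lengths are in m, angles in degrees, forces in N, time in s.
With the tool pointing down it reaches from about 0.4 to 0.925 m from the base axis. Payload 4.1 kg.
Tool frame: the origin (TCP) lies midway between the tips of the shut fingers; the grasp point (between the pads) lies 19 mm behind it; x points along the fingers, z is the direction in which the jaws open and shut, and the axes are right-handed (so a half turn about x gives the same grasp; the last joint's range is limited). The gripper opens to 85 mm and grips with 20 to 120 N. Pads are 22 mm wide; open, the fingers measure 114 mm over their backs; the gripper's body (76 mm by 85 mm) begins 54 mm behind the grasp point. The pads swing forward as they close: fully open they stand 13 mm farther back than shut.
Start: joints at [57.811, 22.827, 2.584, 88.041, -1.071, 69.15, -2.905], TCP at [0.29, -0.582, 0.231] pointing down, gripper open.
Joint ranges: [-161.44, 161.44], [-28.35, 127.94], [-78.24, 83.42], [0, 140.83], [-78.03, 258.03], [13.02, 114.36], [-168.23, 168.23]. Speed limits (degrees/s): [147.25, 147.25, 180, 180, 180, 180, 180].

## Interface

Orientations are given as a 3x3 rotation matrix whose columns are the frame's x, y, z axes.
In Python, from workcell import r gives the robot as it stands. The module is installed in compiled form; this text tells all that it offers.
- The arm moves only by the tool play_rows, never from a script. Its argument "deltas" is text: rows parted by semicolons, each of 5 numbers parted by spaces: the shift along the tool's x, y, z in mm, then the turn about the tool's x in degrees, then the opening, from 0 (shut) to 1 (fully open). In form: x y z roll jaw; .... A call has 1 to 12 rows; each row shifts and turns the pose as measured when the row begins, along the tool's axes as they then stand; what a row does not reach is not made up. A row lasts 1/8 s, in which the tool goes at most 62.5 mm and 10.7 degrees, less where a joint would pass 70% of its speed; a pose out of reach is approached as far as the arm can. A call with a gripper value outside its range is refused whole. The fingers move at their own pace and stop on an object; the grip force is fixed at half the most. Time passes only in rows, so rows that do not move let the fingers close. It gives the time, the measured TCP pose, the force and the opening at its end, in the units of the state.
- r.read_state(): the state, without advancing time (a new reading comes with each control period).
- r.camera(name): name is "scene" or "top"; returns the picture (420x560x3 uint8, red, green, blue); there is no depth.
- r.calibration(name): a dict with "mtx" (3x3 intrinsics, pixels), "k1" (the pictures are not rectified: a ray, as slopes to the right and down, at radius r is drawn at 1 + k1 r^2 times it, then the intrinsics apply), "T" (4x4, takes a point from camera to world coordinates). Camera axes: x right, y down, z forward; pixel columns grow to the right and rows downward; lengths in m; the calibration is good to about 2 mm. A picture is of the moment at which its call begins. calibration takes no time and is no camera call.
- r.job_done(): hands the job in, once; it reports no verdict.
Trained networks look in the newest picture that a camera, given by its name, has taken for a name from the list of things; names that differ only in an ending like _2 or _b are one class to them, and where a whole thing is asked for, a point or a joint stands for the part that bears it (a point fixed in the world has none). Each returns a list of dicts, best first, with "p" (0 to 1); they miss things now and then, are a little off and sometimes report something else, mostly with a low value. They report only what shows in the picture. A call takes as long as a camera call.
- r.silhouettes(camera, name): "mask" (420x560 bool, what is visible of it) and "location" ([column, row] in pixels, amid what is visible of it).
The state is a dict: "clock": time; "joint_pos": joint angles; "qd": joint speeds; "tau": joint torques, N m; "ee_pos": TCP position; "tcp_rot": TCP orientation; "force": force on the tool from outside, world axes, zero at the start; "wrist_torque": the same for the moment, N m; "opening": opening from 0.0 (shut) to 1.0 (fully open).
Only numpy, scipy, OpenCV 4.12 (cv2) and the standard library are available. Lean on these libraries where they do the work, as an engineer would, in place of code of your own. Each camera call takes 0.05 s, during which the arm holds its last target. There are 200 camera calls.

## Working session

There is one attempt and no reset: what is moved stays moved. The work goes in short steps, Python scripts to look and compute and a tool call to move; the robot and the scene stay as the last step left them, time stands still between calls to the robot, and variables do not carry over. Pictures are saved under pics/ and viewed, about 8 in all and at most 12, crops included, and the job is handed in when it is done.

Besides the shell and the picture viewer there is one more tool, called after ">>>" as a command line: name --argument value ..., lists and objects as JSON in quotes. play_rows: Moves the arm, as the interface text tells. Its arguments: {"type":"object","properties":{"deltas":{"type":"string"}},"required":["deltas"]}

```bash
mkdir -p pics; cat > h.py <<'E'
import numpy as np, cv2
from workcell import r
def snap(n,f):
    im=r.camera(n); cv2.imwrite('pics/'+f,im[:,:,::-1]); return im
def proj(n,P):
    c=r.calibration(n);T=np.linalg.inv(np.array(c['T']));P=np.atleast_2d(P)@T[:3,:3].T+T[:3,3]
    s=P[:,:2]/P[:,2:];s=s*(1+c['k1']*(s**2).sum(1,keepdims=True));M=np.array(c['mtx'])
    return s@M[:2,:2].T+M[:2,2]
def ray(n,uv):
    c=r.calibration(n);T=np.array(c['T']);M=np.array(c['mtx'])
    d=np.array([(uv[0]-M[0,2])/M[0,0],(uv[1]-M[1,2])/M[1,1]]);s=d.copy()
    for _ in range(20): s=d/(1+c['k1']*(s@s))
    return T[:3,3],T[:3,:3]@np.r_[s,1]
def onz(n,uv,z):
    o,d=ray(n,uv);return o+d*(z-o[2])/d[2]
E
python3 - <<'E'
from h import *
a=snap('scene','s1.png');b=snap('top','t1.png')
for n in('scene','top'):
    c=r.calibration(n);print(n,np.round(c['T'],3).tolist(),np.round(c['mtx'],1).tolist(),c['k1'])
    for k in('stand','frame','top_tube','hub','kickstand','tape','wrench','spray_can','paint_tin','jar'):
        print(k,[(np.round(d['location']),round(d['p'],2),int(d['mask'].sum())) for d in r.silhouettes(n,k)][:2])
print(r.read_state())
E
```

```text
scene [[-0.33, 0.7, -0.633, 1.353], [0.944, 0.241, -0.225, 0.254], [-0.004, -0.672, -0.741, 1.076], [0.0, 0.0, 0.0, 1.0]] [[384.2, 0.0, 275.9], [0.0, 384.2, 211.7], [0.0, 0.0, 1.0]] -0.10678361823931405
stand [(array([288., 258.]), 0.68, 7665), (array([342., 245.]), 0.39, 210)]
frame [(array([274., 234.]), 0.7, 2528), (array([334., 248.]), 0.54, 253)]
top_tube [(array([271., 231.]), 0.88, 2570), (array([255., 274.]), 0.33, 176)]
hub [(array([272., 236.]), 0.57, 2561), (array([262., 276.]), 0.27, 218)]
kickstand [(array([341., 247.]), 0.49, 141), (array([208., 175.]), 0.4, 270)]
tape [(array([322., 256.]), 0.65, 203)]
wrench [(array([261., 278.]), 0.8, 195)]
spray_can [(array([162., 212.]), 0.9, 833), (array([334., 248.]), 0.19, 221)]
paint_tin [(array([404., 277.]), 0.64, 1234), (array([271., 233.]), 0.26, 2250)]
jar [(array([171., 196.]), 0.91, 352), (array([163., 214.]), 0.41, 841)]
top [[-0.014, -0.982, 0.186, 0.278], [-1.0, 0.013, -0.009, -0.022], [0.006, -0.187, -0.982, 1.488], [0.0, 0.0, 0.0, 1.0]] [[539.8, 0.0, 278.3], [0.0, 539.8, 209.1], [0.0, 0.0, 1.0]] -0.1382049049066881

[... 656 characters left out ...]
096169,
       69.14909086, -2.90349668]), 'qd': array([ 0.05503734,  0.05631351, -0.00801971, -0.02982969, -0.05610669,
        0.07578923,  0.11574029]), 'tau': array([-1.55591315e-04, -4.75019073e+01,  1.36292249e+00, -2.54515797e+01,
        1.14530753e-02,  1.04909155e-03,  6.24578735e-07]), 'ee_pos': array([ 0.29023699, -0.58165584,  0.23136601]), 'tcp_rot': array([[ 6.04541697e-05,  8.94765111e-01,  4.46537111e-01],
       [-1.59214514e-04,  4.46537115e-01, -8.94765097e-01],
       [-9.99999985e-01, -1.70029079e-05,  1.69454623e-04]]), 'force': array([ 0.12844562,  0.34005229, -0.5977636 ]), 'wrist_torque': array([ 0.0036449 , -0.03168069, -0.02212643]), 'opening': 1.0003807347377336}
```

View pics/s1.png

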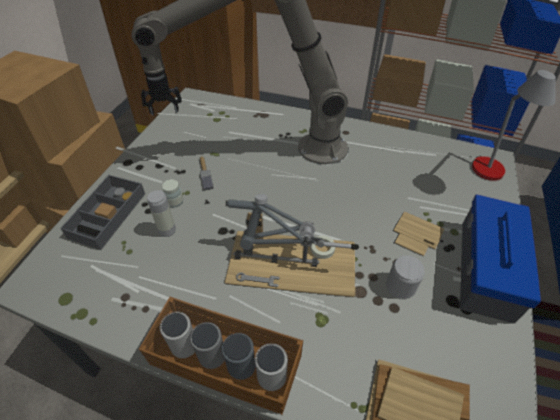

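View pics/t1.png

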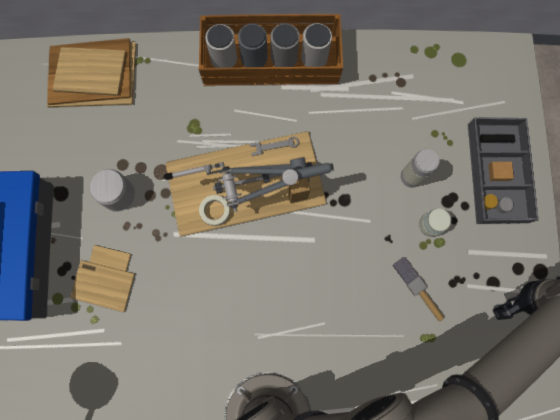

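```bash
cat >> h.py <<'E'
def model(x,y,yaw,f=0.,k=0.):
    """points in world"""
    a=f-0.30; c,s=np.cos(yaw),np.sin(yaw)
    def W(p): return np.array([x+c*p[0]-s*p[1], y+s*p[0]+c*p[1], p[2]])
    def F(px,py,h): # frame coords px out, h from hinge
        return W([px*np.cos(a)+h*np.sin(a), py, 0.022-px*np.sin(a)+h*np.cos(a)])
    d={}
    for i,(u,v) in enumerate([(1,1),(1,-1),(-1,-1),(-1,1)]): d['c%d'%i]=W([.11*u,.21*v,.012])
    d['post']=W([-.071,-.135,.14])
    d['tt-']=F(0,-.215,.193);d['tt']=F(0,-.165,.193);d['tt+']=F(0,-.135,.193);d['clamp']=F(0,-.115,.228)
    d['hub']=F(0,.04,.108);d['ax+']=F(.06,.04,.108);d['ax-']=F(-.06,.04,.108)
    d['kp']=F(.062,.085,.118);d['km']=F(.062,.085+.07*np.cos(k),.118-.07*np.sin(k));d['kt']=F(.062,.085+.116*np.cos(k),.118-.116*np.sin(k))
    return d
E
python3 - <<'E'
from h import *
r.camera('top')
m=r.silhouettes('top','stand')[0]['mask'].astype(np.uint8)
P=np.array([onz('top',(u,v),.012)[:2] for v,u in np.argwhere(m)]).astype(np.float32)
R=cv2.minAreaRect(P);print(R);print(cv2.boxPoints(R))
E
python3 - <<'E'
import cv2
a=cv2.imread('pics/t1.png')[110:250,150:350];b=cv2.imread('pics/s1.png')[180:310,210:370]
a=cv2.resize(a,(800,560),interpolation=3);cv2.imwrite('pics/t1c.png',a)
cv2.imwrite('pics/s1c.png',cv2.resize(b,None,fx=4.5,fy=4.5,interpolation=3))
E
```

```text
Traceback (most recent call last):
  File "h.py", line 15, in onz
    o,d=ray(n,uv);return o+d*(z-o[2])/d[2]
        ~~~^^^^^^
  File "h.py", line 10, in ray
    c=r.calibration(n);T=np.array(c['T']);M=np.array(c['mtx'])
ValueError: time passes only in moves, steps and waits
```

View pics/t1c.png

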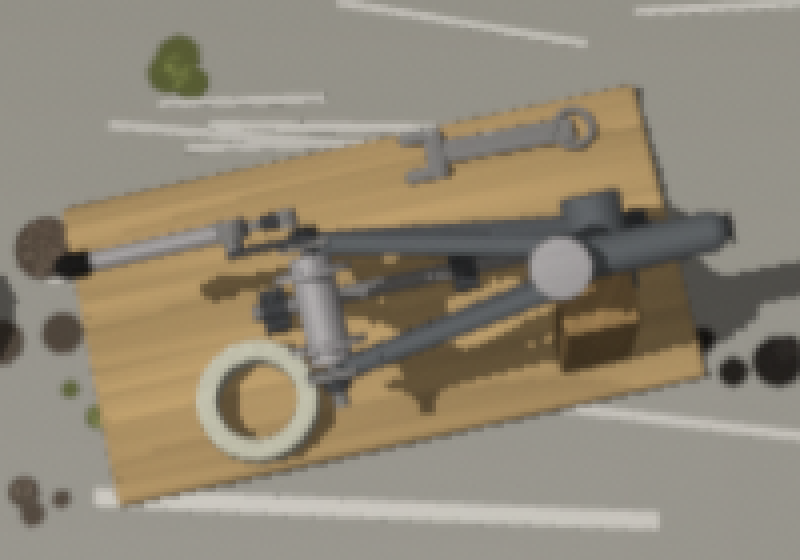

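The crop shows the frame leaning toward the robot (down), with the kickstand on the far side. Leg tip is about (168,176) and tube end about (332,167). Board corners are about (166,162), (309,132), (326,204) and (180,236).

```bash
python3 - <<'E'
import re
s=open('h.py').read().replace("r.calibration(n)","CAL[n]").replace("def snap","CAL={n:r.calibration(n) for n in('scene','top')}\ndef snap",1)
open('h.py','w').write(s)
E
python3 - <<'E'
from h import *
from scipy.optimize import least_squares
obs={'c0':(166.25,162),'c1':(309.25,132),'c2':(326.25,203.75),'c3':(180.5,235.75)}
def res(p):
    d=model(*p);return (proj('top',[d[k] for k in obs])-np.array(list(obs.values()))).ravel()
x0=onz('top',(246,184),.012);s=least_squares(res,[x0[0],x0[1],.2]);print(s.x,np.degrees(s.x[2]),np.round(s.fun,1))
np.save('stand.npy',s.x);d=model(*s.x)
A=cv2.imread('pics/t1c.png');B=cv2.imread('pics/s1c.png')
for k,v in d.items():
    t=proj('top',v)[0];q=proj('scene',v)[0];print(k,np.round(v,3),np.round(t,1),np.round(q,1))
    for im,u in((A,(t-[150,110])*4+1.5),(B,(q-[210,180])*4.5+1.75)): cv2.drawMarker(im,tuple(int(z) for z in u),(0,0,255),0,12,1)
cv2.imwrite('pics/o1.png',np.vstack([cv2.resize(A,(430,300)),cv2.resize(B,(430,300))]))
cv2.imwrite('pics/sB.png',B)
E
```

```text
[0.63481999 0.05483645 0.20420488] 11.70007787540804 [-0.5 -0.5  0.2 -1.   1.1  0.6 -0.8  0.7]
c0 [0.7   0.283 0.012] [165.7 161.5] [354.5 295.9]
c1 [ 0.785 -0.128  0.012] [309.4 131. ] [223.4 281.3]
c2 [ 0.57  -0.173  0.012] [327.4 204.4] [236.8 229.3]
c3 [0.485 0.238 0.012] [179.7 236.4] [354.5 241. ]
post [ 0.593 -0.092  0.14 ] [300.2 186.2] [253.9 215.6]
tt- [ 0.623 -0.167  0.206] [331.9 167.9] [227.  202.4]
tt [ 0.612 -0.118  0.206] [312.1 172.1] [242.6 203.9]
tt+ [ 0.606 -0.089  0.206] [300.2 174.6] [252.1 204.8]
clamp [ 0.592 -0.071  0.24 ] [293.7 177. ] [258.6 195.4]
hub [0.595 0.088 0.125] [230.8 187.3] [306.2 233.1]
ax+ [0.652 0.099 0.143] [225.8 164.7] [305.1 243.9]
ax- [0.539 0.076 0.107] [235.7 209.8] [307.3 223.1]
kp [0.641 0.143 0.153] [208.4 167.7] [320.1 243.1]
km [0.627 0.212 0.153] [181.6 173.5] [343.3 245.4]
kt [0.618 0.257 0.153] [164.1 177.3] [358.6 246.9]
```

View pics/sB.png

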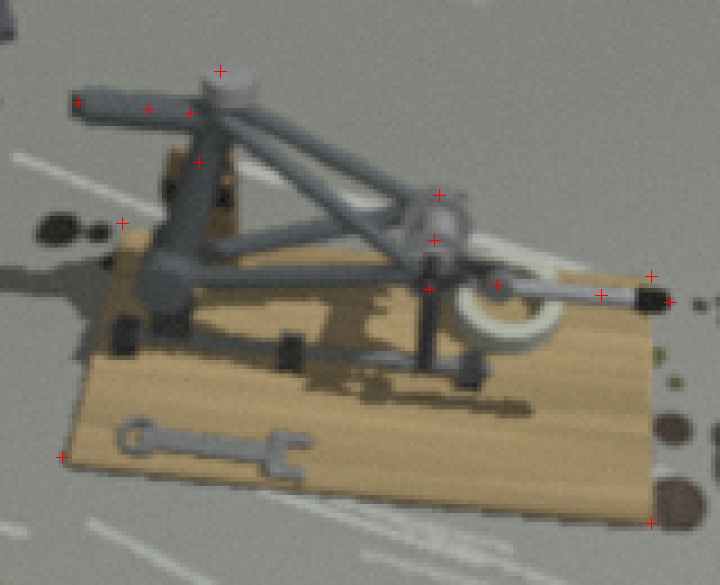

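Model and picture agree within a few mm: tube end, clamp, hub, pivot and tip all overlay in both views. Next I lift, turn to the stand's axes and shut the fingers.

>>> play_rows --deltas "-20 0 0 -9.4 0;-20 0 0 -9.4 0;-20 0 0 -9.4 0;-20 0 0 -9.4 0;-20 0 0 -9.4 0;-20 0 0 -9.4 0;-20 0 0 -9.4 0;-10 0 0 -9.4 0;0 0 0 0 0"

```text
clock: 2.33
ee_pos: [0.2899, -0.5813, 0.3855]
tcp_rot: [[-0.001, -0.244, 0.97], [0.001, 0.97, 0.244], [-1.0, 0.001, -0.001]]
force: [0.7, -0.7, -0.7]
opening: 0.001
```

```bash
cat >> h.py <<'E'
S=np.load('stand.npy')
def go(target):
    s=r.read_state();R=np.array(s['tcp_rot']);p=np.array(s['ee_pos'])
    z=R[:,2];print('clk',round(s['clock'],2),'tcp',np.round(p,4),'f',np.round(s['force'],1),'op',round(s['opening'],2),'roll err to stand x',round(np.degrees(np.arctan2(z[1],z[0])-S[2]),1),'Rx',np.round(R[:,0],3))
    print('delta tool mm',np.round(R.T@(np.array(target)-p)*1000,1))
def leg(k,yoff): # contact centreline point at stand-y offset from pivot
    rr=yoff/np.cos(k);d=model(*S,0.,k);u=(d['kt']-d['kp'])/.116;return d['kp']+rr*u
E
python3 - <<'E'
from h import *
for k in(0,.3,.6,.8,.9,1.0): print(k,np.round(leg(k,.05),4))
go(leg(0,.05)+[0,0,.2])
E
```

```text
0 [0.6313 0.192  0.1531]
0.3 [0.6358 0.1929 0.1383]
0.6 [0.6412 0.194  0.1204]
0.8 [0.6462 0.1951 0.1039]
0.9 [0.6495 0.1957 0.0929]
1.0 [0.6538 0.1966 0.0787]
clk 2.33 tcp [ 0.2899 -0.5813  0.3855] f [ 0.7 -0.7 -0.7] op 0.0 roll err to stand x 2.4 Rx [-0.001  0.001 -1.   ]
delta tool mm [ 32.8 666.8 519.5]
```

>>> play_rows --deltas "0 46 36 0.2 0;0 46 36 0.2 0;0 46 36 0.2 0;0 46 36 0.2 0;0 46 36 0.2 0;0 46 36 0.2 0;0 46 36 0.2 0;0 46 36 0.2 0;0 46 36 0.2 0;0 46 36 0.2 0;0 46 36 0.2 0;0 46 36 0.2 0"

```text
clock: 3.82
ee_pos: [0.6046, 0.0598, 0.3765]
tcp_rot: [[-0.008, -0.149, 0.989], [0.001, 0.989, 0.149], [-1.0, 0.002, -0.008]]
force: [0.5, -0.2, -0.9]
opening: -0.005
```

```bash
python3 -c "
from h import *
go(leg(0,.05)+[0,0,.04])"
```

```text
clk 3.83 tcp [0.6046 0.0598 0.3765] f [ 0.5 -0.2 -0.9] op -0.01 roll err to stand x -3.1 Rx [-0.008  0.001 -1.   ]
delta tool mm [183.4 126.3  47.5]
```

>>> play_rows --deltas "0 45 17 -1 0;0 45 16 -1 0;0 36 15 -1 0;45 0 0 0 0;45 0 0 0 0;45 0 0 0 0;45 0 0 0 0;0 0 0 0 0"

```text
clock: 4.82
ee_pos: [0.6272, 0.2037, 0.1838]
tcp_rot: [[-0.017, -0.189, 0.982], [0.002, 0.982, 0.189], [-1.0, 0.005, -0.016]]
force: [-1.1, -0.1, 0.9]
opening: 0.005
```

```bash
python3 - <<'E'
from h import *
go(leg(0,.05)+[0,0,.0065])
a=snap('scene','s2.png')[170:300,250:400];b=snap('top','t2.png')[110:240,140:260]
cv2.imwrite('pics/c2.png',np.hstack([cv2.resize(a,(450,390),interpolation=3),cv2.resize(b,(350,390),interpolation=3)])[:,:,::-1])
E
```

```text
clk 4.83 tcp [0.6272 0.2037 0.1838] f [-1.1 -0.1  0.9] op 0.0 roll err to stand x -0.8 Rx [-0.017  0.002 -1.   ]
delta tool mm [ 24.1 -12.4   2.2]
```

View pics/c2.png

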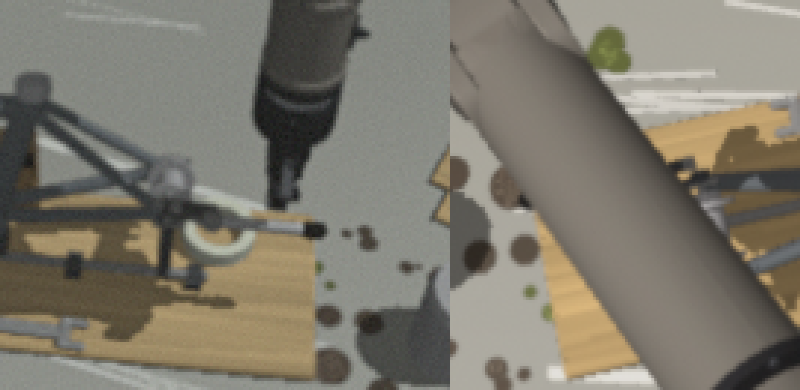

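The shut fingers stand just above the middle of the leg (crop pixel 285,205). Now I press down and follow the leg's plane outward.

>>> play_rows --deltas "5 -8 1 0 0;8 -4 2 0 0;9 0 1 0 0;8 0 3 0 0;8 0 3 0 0;8 0 3 0 0"

```text
clock: 5.68
ee_pos: [0.6505, 0.1972, 0.1468]
tcp_rot: [[0.004, -0.187, 0.982], [0.01, 0.982, 0.187], [-1.0, 0.009, 0.005]]
force: [0.5, 1.4, 0.7]
opening: 0.002
```

```bash
python3 -c "
from h import *
go(leg(.8,.05)+[0,0,.008])"
```

```text
clk 5.67 tcp [0.6505 0.1972 0.1468] f [0.5 1.4 0.7] op 0.0 roll err to stand x -0.9 Rx [ 0.004  0.01  -1.   ]
delta tool mm [34.9 -1.6 -4.8]
```

```bash
python3 - <<'E'
from h import *
a=snap('scene','s3.png')[190:270,280:390]
cv2.imwrite('pics/c3.png',cv2.resize(a,(770,560),interpolation=3)[:,:,::-1])
print(r.read_state()['force'])
E
```

```text
[2.43877891 0.50812132 1.54329772]
```

View pics/c3.png

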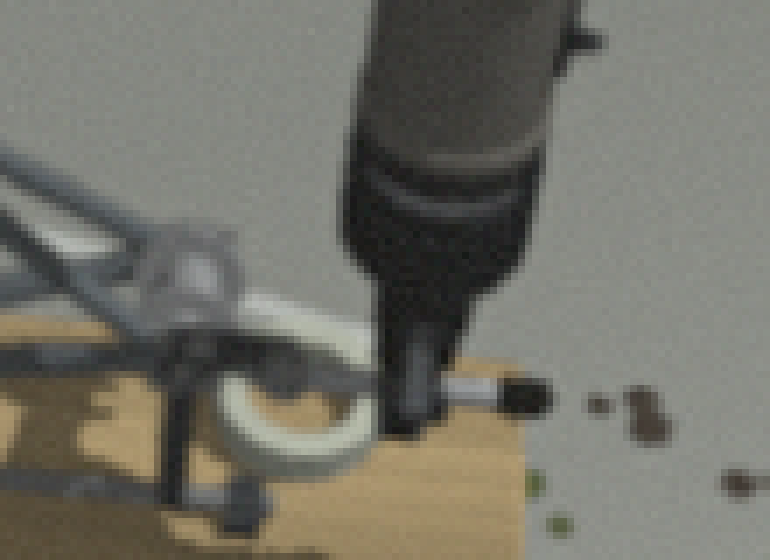

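The fingers slipped past the leg on its outer (+x) side, and the foot is still level. I back up and realign.

>>> play_rows --deltas "-20 0 0 0 0;-20 0 0 0 0;0 0 0 0 0;0 0 0 0 0"

```text
clock: 6.22
ee_pos: [0.6503, 0.1973, 0.1898]
tcp_rot: [[0.004, -0.187, 0.982], [0.01, 0.982, 0.187], [-1.0, 0.009, 0.005]]
force: [-0.4, 0.2, -1.0]
opening: 0.0
```

```bash
python3 -c "
from h import *
go(leg(0,.055)+[0,0,.010])"
```

```text
clk 6.22 tcp [0.6503 0.1973 0.1898] f [-0.4  0.2 -1. ] op 0.0 roll err to stand x -0.9 Rx [ 0.004  0.01  -1.   ]
delta tool mm [ 26.7   3.1 -19.9]
```

>>> play_rows --deltas "0 3 -20 0 0;10 0 0 0 0;10 0 0 0 0;8 0 0 0 0;0 0 0 0 0"

```text
clock: 6.85
ee_pos: [0.6305, 0.1961, 0.1589]
tcp_rot: [[0.003, -0.186, 0.983], [0.01, 0.982, 0.186], [-1.0, 0.009, 0.004]]
force: [-1.0, -0.3, 3.6]
opening: 0.002
```

```bash
python3 -c "
from h import *
go(leg(0.3,.055)+[0,0,.0065])"
```

```text
clk 6.85 tcp [0.6305 0.1961 0.1589] f [-1.  -0.3  3.6] op 0.0 roll err to stand x -1.0 Rx [ 0.003  0.01  -1.   ]
delta tool mm [15.7  0.7  4.9]
```

Contact at z 0.159 with 3.6 N up, exactly as the model says. Pushing on.

>>> play_rows --deltas "8 0 2.5 0 0;8 0 2.5 0 0;8 0 2.5 0 0"

```text
clock: 7.22
ee_pos: [0.6391, 0.1978, 0.1352]
tcp_rot: [[0.004, -0.186, 0.983], [0.009, 0.983, 0.186], [-1.0, 0.008, 0.006]]
force: [-0.1, 0.2, 3.0]
opening: -0.005
```

```bash
python3 -c "
from h import *
go(leg(0.8,.055)+[0,0,.008])"
```

```text
clk 7.22 tcp [0.6391 0.1978 0.1352] f [-0.1  0.2  3. ] op -0.0 roll err to stand x -1.0 Rx [ 0.004  0.009 -1.   ]
delta tool mm [28.3  0.8  7.8]
```

>>> play_rows --deltas "8 0 2.3 0 0;8 0 2.3 0 0;8 0 2.5 0 0;8 0 2.5 0 0;5 0 2 0 0;0 0 0 0 0"

```text
clock: 7.98
ee_pos: [0.6505, 0.2, 0.0926]
tcp_rot: [[0.001, -0.186, 0.983], [0.009, 0.983, 0.186], [-1.0, 0.009, 0.002]]
force: [0.7, 1.2, 0.1]
opening: -0.002
```

```bash
python3 - <<'E'
from h import *
go(leg(0.8,.055)+[0,0,.008])
a=snap('scene','s4.png')[190:290,260:390]
cv2.imwrite('pics/c4.png',cv2.resize(a,(650,500),interpolation=3)[:,:,::-1])
E
```

```text
clk 7.97 tcp [0.6505 0.2    0.0926] f [0.7 1.2 0.1] op -0.0 roll err to stand x -1.0 Rx [ 0.001  0.009 -1.   ]
delta tool mm [-14.3   1.1  -3.7]
```

View pics/c4.png

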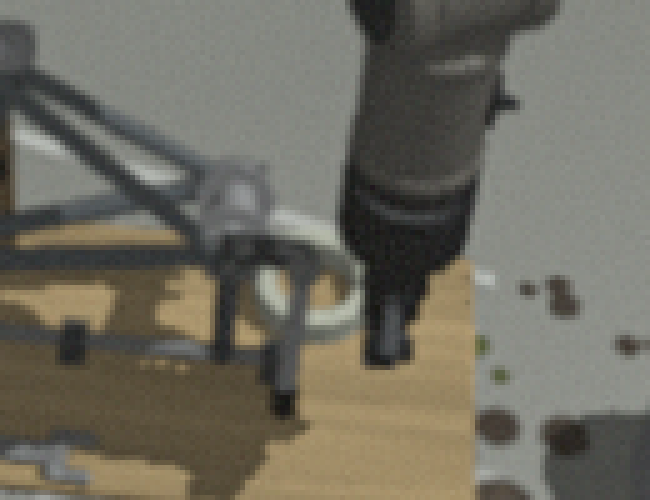

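The kickstand hangs down at crop (285,400) and the frame is unchanged. Now over to the top tube, opening the jaws.

>>> play_rows --deltas "-50 0 0 0 0;-55 0 0 0 0;-55 0 0 0 0.5;-55 0 0 0 1;-40 0 0 0 1;0 0 0 0 1"

```text
clock: 8.78
ee_pos: [0.6499, 0.1983, 0.3585]
tcp_rot: [[0.004, -0.187, 0.982], [0.01, 0.982, 0.187], [-1.0, 0.009, 0.006]]
force: [0.1, -0.1, -0.5]
opening: 0.85
```

```bash
cat >> h.py <<'E'
def tube(f,y=-.180):
    d=model(*S,f); return d['tt']+(d['tt-']-d['tt'])*(-.165-y)/.05
E
python3 -c "
from h import *
print(tube(0),tube(.15),tube(.3))
go(tube(0)+[0,0,.13])"
```

```text
[ 0.6154716  -0.13298974  0.20637994] [ 0.64307964 -0.12727235  0.21283282] [ 0.67132195 -0.12142361  0.215     ]
clk 8.78 tcp [0.6499 0.1983 0.3585] f [ 0.1 -0.1 -0.5] op 0.85 roll err to stand x -0.9 Rx [ 0.004  0.01  -1.   ]
delta tool mm [  18.5 -319.3  -95.8]
```

>>> play_rows --deltas "0 -46 -14 0 1;0 -46 -14 0 1;0 -46 -14 0 1;0 -46 -14 0 1;0 -46 -14 0 1;0 -46 -14 0 1;0 -43 -12 0 1;0 0 0 0 1"

```text
clock: 9.78
ee_pos: [0.6107, -0.143, 0.3475]
tcp_rot: [[-0.005, -0.19, 0.982], [0.01, 0.982, 0.19], [-1.0, 0.01, -0.003]]
force: [0.5, 0.6, 0.1]
opening: 0.999
```

```bash
python3 -c "
from h import *
go(tube(0)+[0,0,.05])"
```

```text
clk 9.78 tcp [ 0.6107 -0.143   0.3475] f [0.5 0.6 0.1] op 1.0 roll err to stand x -0.8 Rx [-0.005  0.01  -1.   ]
delta tool mm [91.1  7.9  6.9]
```

>>> play_rows --deltas "30 8 7 0 1;30 0 0 0 1;30 0 0 0 1;0 0 0 0 1"

```text
clock: 10.28
ee_pos: [0.6146, -0.1284, 0.2534]
tcp_rot: [[-0.007, -0.193, 0.981], [0.013, 0.981, 0.193], [-1.0, 0.014, -0.004]]
force: [-0.1, -0.4, 0.6]
opening: 1.003
```

```bash
python3 - <<'E'
from h import *
go(tube(0)+[0,0,-.017])
a=snap('scene','s5.png')[140:280,190:350];b=snap('top','t5.png')[120:240,250:370]
cv2.imwrite('pics/c5.png',np.hstack([cv2.resize(a,(448,392),interpolation=3),cv2.resize(b,(352,392),interpolation=3)])[:,:,::-1])
E
```

```text
clk 10.28 tcp [ 0.6146 -0.1284  0.2534] f [-0.1 -0.4  0.6] op 1.0 roll err to stand x -0.6 Rx [-0.007  0.013 -1.   ]
delta tool mm [63.9 -5.6  0.3]
```

View pics/c5.png

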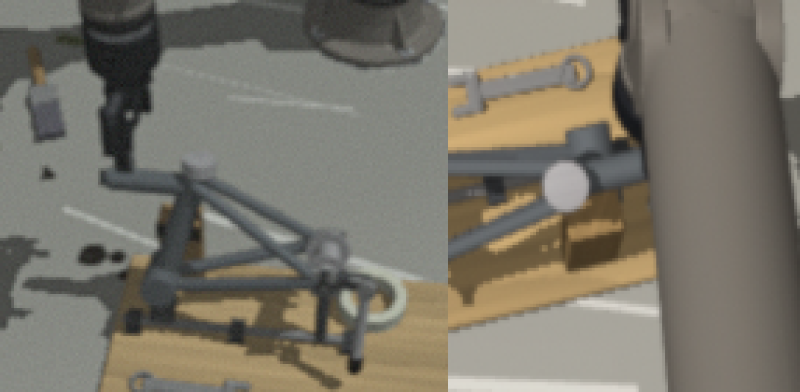

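The jaws stand above the free end of the tube, straddling it, with the kickstand still down. I lower.

>>> play_rows --deltas "20 -2 0 0 1;20 -2 0 0 1;20 0 0 0 1;4 0 0 0 1;0 0 0 0 1"

```text
clock: 11.0
ee_pos: [0.6204, -0.132, 0.1934]
tcp_rot: [[0.007, -0.193, 0.981], [0.01, 0.981, 0.193], [-1.0, 0.009, 0.009]]
force: [0.1, -0.8, 0.0]
opening: 0.999
```

```bash
python3 -c "
from h import *
go(tube(0)+[0,0,-.018])"
```

```text
clk 11.0 tcp [ 0.6204 -0.132   0.1934] f [ 0.1 -0.8  0. ] op 1.0 roll err to stand x -0.6 Rx [ 0.007  0.01  -1.   ]
delta tool mm [ 4.9 -0.1 -5.1]
```

>>> play_rows --deltas "5 0 -5 0 1;0 0 0 0 0.6;0 0 0 0 0.4;0 0 0 0 0.2;0 0 0 0 0;0 0 0 0 0;0 0 0 0 0;0 0 0 0 0"

```text
clock: 12.0
ee_pos: [0.6183, -0.1328, 0.1909]
tcp_rot: [[0.015, -0.194, 0.981], [0.009, 0.981, 0.194], [-1.0, 0.006, 0.016]]
force: [1.9, 0.2, -0.9]
opening: 0.282
```

```bash
python3 -c "
from h import *
go(tube(.3)+[0,0,-.019])"
```

```text
clk 12.0 tcp [ 0.6183 -0.1328  0.1909] f [ 1.9  0.2 -0.9] op 0.28 roll err to stand x -0.5 Rx [ 0.015  0.009 -1.   ]
delta tool mm [-4.2  0.9 54.3]
```

Jaw opening is 24 mm, so the tube is held. I raise it along the arc in small steps.

>>> play_rows --deltas "-2 0 7 0 0;-2 0 7 0 0;-1.5 0 7 0 0;-1 0 7 0 0;0 0 0 0 0"

```text
clock: 12.62
ee_pos: [0.6261, -0.1311, 0.1934]
tcp_rot: [[-0.038, -0.192, 0.981], [0.003, 0.981, 0.192], [-0.999, 0.01, -0.037]]
force: [-3.6, -0.7, -0.8]
opening: 0.282
```

```bash
python3 -c "
from h import *
go(tube(.3)+[0,0,-.018])"
```

```text
clk 12.62 tcp [ 0.6261 -0.1311  0.1934] f [-3.6 -0.7 -0.8] op 0.28 roll err to stand x -0.6 Rx [-0.038  0.003 -0.999]
delta tool mm [-5.3  0.9 46.1]
```

The arm is compliant, so it needs larger steps. A holding row will also have to carry a bias.

>>> play_rows --deltas "-2 0 14 0 0;-2 0 14 0 0;-1 0 14 0 0"

```text
clock: 13.0
ee_pos: [0.6557, -0.1248, 0.2001]
tcp_rot: [[-0.07, -0.19, 0.979], [-0.003, 0.982, 0.19], [-0.998, 0.011, -0.069]]
force: [-9.5, -0.0, 10.8]
opening: 0.284
```

```bash
python3 -c "
from h import *
go(tube(.3)+[0,0,-.018])"
```

```text
clk 13.0 tcp [ 0.6557 -0.1248  0.2001] f [-9.5 -0.  10.8] op 0.28 roll err to stand x -0.7 Rx [-0.07  -0.003 -0.998]
delta tool mm [ 2.   0.3 16.1]
```

>>> play_rows --deltas "-1 0 10 0 0;-1 0 8 0 0"

```text
clock: 13.25
ee_pos: [0.6663, -0.1226, 0.2004]
tcp_rot: [[-0.091, -0.19, 0.978], [-0.006, 0.982, 0.19], [-0.996, 0.011, -0.09]]
force: [-9.7, -1.3, 6.8]
opening: 0.282
```

```bash
cat >> h.py <<'E'
def fr():
    s=r.read_state();g=np.array(s['ee_pos'])-.019*np.array(s['tcp_rot'])[:,0]
    X=(g[:2]-S[:2])@[np.cos(S[2]),np.sin(S[2])];print('grasp',np.round(g,4),'stand x',round(X,4),'frame~',round(.3+np.arcsin(X/.193),3))
E
python3 -c "
from h import *
go(tube(.3)+[0,0,-.018]);fr()"
```

```text
clk 13.25 tcp [ 0.6663 -0.1226  0.2004] f [-9.7 -1.3  6.8] op 0.28 roll err to stand x -0.7 Rx [-0.091 -0.006 -0.996]
delta tool mm [2.9 0.1 5.5]
grasp [ 0.668  -0.1224  0.2193] stand x -0.0035 frame~ 0.282
```

>>> play_rows --deltas "0 0 4 0 0;0 0 4 0 0"

```text
clock: 13.5
ee_pos: [0.6677, -0.1222, 0.2005]
tcp_rot: [[-0.109, -0.19, 0.976], [-0.009, 0.982, 0.19], [-0.994, 0.012, -0.109]]
force: [-6.2, -0.7, 5.9]
opening: 0.282
```

```bash
python3 -c "
from h import *
go(tube(.3)+[0,0,-.018]);fr()"
```

```text
clk 13.5 tcp [ 0.6677 -0.1222  0.2005] f [-6.2 -0.7  5.9] op 0.28 roll err to stand x -0.7 Rx [-0.109 -0.009 -0.994]
delta tool mm [3.1 0.  4.1]
grasp [ 0.6697 -0.122   0.2194] stand x -0.0017 frame~ 0.291
```

```bash
python3 - <<'E'
from h import *
fr()
for i in range(10):
    a=snap('scene','s6.png')
    if i%3==0: fr()
b=snap('top','t6.png');fr();go(tube(.3))
a=a[140:280,190:350];b=b[120:240,170:350]
cv2.imwrite('pics/c6.png',np.hstack([cv2.resize(a,(400,350),interpolation=3),cv2.resize(b,(400,350),interpolation=3)])[:,:,::-1])
d=model(*S,.29,1.6)
for k in('clamp','hub','ax+','ax-','kp','kt'): print(k,proj('scene',d[k])[0].round(1),((proj('scene',d[k])[0]-[190,140])*2.5).round(),((proj('top',d[k])[0]-[170,120])*[2.22,2.92]+[400,0]).round())
E
```

```text
grasp [ 0.6697 -0.122   0.2194] stand x -0.0017 frame~ 0.291
grasp [ 0.67   -0.122   0.2194] stand x -0.0015 frame~ 0.292
grasp [ 0.6698 -0.1221  0.2194] stand x -0.0016 frame~ 0.292
grasp [ 0.6698 -0.1221  0.2194] stand x -0.0017 frame~ 0.291
grasp [ 0.6698 -0.122   0.2194] stand x -0.0016 frame~ 0.291
grasp [ 0.6698 -0.1221  0.2194] stand x -0.0016 frame~ 0.291
clk 14.05 tcp [ 0.6677 -0.1222  0.2005] f [-5.6  0.   6.5] op 0.28 roll err to stand x -0.7 Rx [-0.109 -0.009 -0.994]
delta tool mm [-14.8   0.3   2.1]
clamp [254.9 208.7] [162. 172.] [661.  88.]
hub [305.5 239.7] [289. 249.] [529. 162.]
ax+ [303.9 255.2] [285. 288.] [519.  99.]
ax- [307.  225.3] [293. 213.] [540. 227.]
kp [319.1 255.2] [323. 288.] [481. 104.]
kt [315.1 276.6] [313. 341.] [494. 136.]
```

View pics/c6.png

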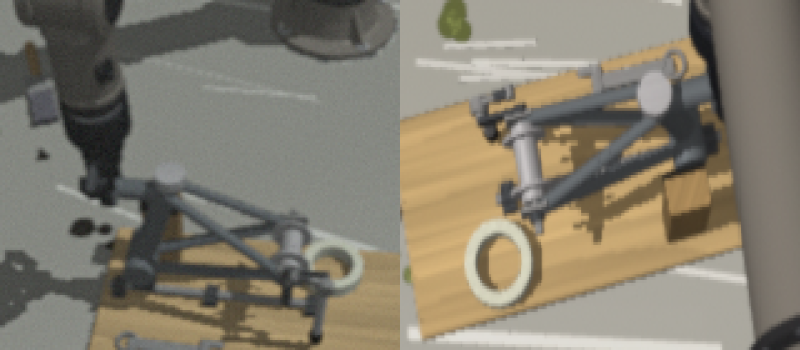

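The frame stands upright where the model puts it: clamp, hub and foot agree to 2–3 original pixels. The kickstand is down at crop (316,338), and the pose has been steady for 0.55 s. Handing in.

```bash
python3 -c "
from h import *
r.job_done();fr();print(r.read_state()['force'])"
```

```text
the job is handed in; nothing more can be done
the job is handed in; nothing more can be done
```

I flipped the kickstand down while the frame was still leaning, then gripped the top tube, raised the frame upright, and handed the job in at about 14 s while still holding it. No verdict came back, and my reading after the handover was refused, so the checks below are from just before it.

- **Frame angle:** it read about 0.291 rad, worked out from the grasp point on the tube. It stayed within 0.001 rad for 0.55 s with the arm's target unchanged.
- **Grip:** the jaws were closed on the tube at about 24 mm (it is 26 mm), with about 5.6 N sideways on the tool.
- **Kickstand:** the pictures show it pointing down to the board, and the clamp, hub and foot sit within 2–3 pixels of the model. I saw the down stop only in pictures, since the joint angle itself cannot be read.
- **Other things:** the tape and wrench look undisturbed in the last pictures. I did not measure the other bystanders again; the arm crossed that side at about 0.38 m, well above them.

Two things did not go as planned:
- **First kickstand push:** it slipped off the outer side of the leg. The leg stayed level, and the second push worked.
- **While raising:** the arm gave way under load and the gripper tilted about 6 degrees.

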